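Sort the seasonings, jars and tea back into their holders

TASK

Sort the mixed row of groceries on the board over the cooker into the three wooden holders behind it: the two shakers into the cruet stand, one in each well; the two jars into the jar tray, with the tall jar in the far bay and the short one in the near bay; and the tea packet into the tea bin. Everything must end up standing upright on the floor of its holder, let go and at rest; do not tip anything over, and leave the onion where it is.

Things in the scene. Friction and masses are not known exactly. Their poses are not given: they have to be found in the camera images.
- tall_jar: the taller closed glass jar: brown label, broad green screw lid; round, 54 mm across, 95 mm high (glass body and lid nearly equally wide). Origin at the centre of its underside, z up its axis. It and all other things here stand on a dark wooden cover board whose top lies 18 mm above the cooker top (z = 0.018 m)
- short_jar: the shorter closed glass jar: clear and empty, green screw lid; round, 55 mm across, 70 mm high. Origin at the centre of its underside, z up its axis
- dark_shaker: glass shaker with a dark cap and grey contents; round, 37 mm across, 69 mm high, the cap takes the top 21 mm. Origin at the centre of its underside, z up its axis
- grey_shaker: glass shaker with a light grey cap and white contents; same shape as the other, 37 mm across, 69 mm high. Origin at the centre of its underside, z up its axis
- tea_packet: upright dark card packet, 45 mm along its x, 56 mm along its y, 102 mm high, closed and stiff. Origin at the centre of its underside, z up; at the start its x axis points within about 20 degrees of world x
- jar_tray: fixed low tray of pale wood, 162 mm along its x, 90 mm along its y, with two bays in line along x, each 73.5 mm (x) by 80 mm (y) inside; walls 5 mm thick, their top 24 mm above the cover board; bay floors 6 mm above the cover board. Origin at the centre of its underside; the bay centres lie 39 mm from it along x: +x is the far bay, -x the near bay (x points away from the robot within about 10 degrees)
- cruet_stand: fixed block of darker wood, 136 mm along its x, 76 mm along its y, 24 mm high above the cover board, with two round wells 54 mm wide and 14 mm deep (their floors 10 mm above the cover board). Origin at the centre of its underside; the wells' centres lie 32 mm from it along +x and -x
- tea_bin: fixed plywood box, open on top, with a small brass label plate on its front; outside 92 mm along its x, 80 mm along its y, 42 mm high; inside 80 by 68 mm; inner floor 6 mm above the cover board. Origin at the centre of its underside
- onion: loose red onion, about 55 mm wide and 65 mm high, a bystander in the row of groceries. Origin at the middle of its underside

How it is judged:
By the outcome, as a careful person would: the job done as asked, in the order asked, and still so for the second after the job is handed in, with the robot touching nothing.
It also fails if it takes over 115 s, if anything falls off the work surface, if the arm or the gripper's body presses on something with over 40 N, if the wrist force passes 120 N, or if a joint passes its speed limit or range.

ROBOT

A 7-joint arm with a two-finger parallel gripper is mounted at the origin on a cart in front of the work surface, level with it; the furniture and walls round the work are solid. World frame = base frame: x ahead of the robot, y to its left, z up, the work surface at z = 0. Lengths are in m, angles in rad, forces in N, time in s.
With the tool pointing down it reaches from about 0.35 to 0.9 m from the base axis. Payload 8.1 kg.
Tool frame: the origin (TCP) lies midway between the tips of the shut fingers; the grasp point (between the pads) lies 19 mm behind it; z points along the fingers, y is the line along which they close (so a half turn about z gives the same grasp; the last joint's range is limited). The gripper opens to 92 mm and grips with 3 to 60 N. Pads are 19 mm wide; open, the fingers measure 130 mm over their backs; the gripper's body (75 mm by 190 mm) begins 47 mm behind the grasp point.
Start: joints at [-1.408, 0.434, 0.025, 1.573, -0.012, 1.134, -0.075], TCP at [0.164, 0.603, 0.227] pointing down, gripper open.
Joint ranges: [-2.62, 2.62], [-0.44, 2.09], [-1.27, 1.32], [0.08, 2.57], [-1.32, 4.46], [0.12, 2], [-2.74, 2.74]. Speed limits (rad/s): [2.22, 2.22, 3.01, 3.01, 3.14, 3.14, 3.14].

INTERFACE

Orientations are given as a rotation vector (axis times angle).
In Python, from cell import observe, get_image, camera_model, sign_off, recognise, silhouettes gives the robot as it stands.
- The arm moves only by the tool apply_moves, never from a script. Its argument "motion" is a list of rows, each an object of numbers: "x", "y", "z": the shift along the world's x, y, z in cm; "yaw": the turn about the world's z in degrees; "hand": the opening, from -1 (shut) to 1 (fully open), so that 0 is half open. In form: [{"x": .., "y": .., "z": .., "yaw": .., "hand": ..}, ...]. A call has 1 to 10 rows; each row is the pose to reach, as a shift and turn from the pose commanded when the call began; what a row does not reach only later rows make up. A row lasts 1/8 s, in which the tool goes at most 62.5 mm and 10.7 degrees, less where a joint would pass 70% of its speed; a pose out of reach is approached as far as the arm can. A call with a gripper value outside its range is refused whole. The fingers move at their own pace and stop on an object; "newtons" is the grip in N (left out, the last holds). Time passes only in rows, so rows that repeat a pose let the fingers close. It gives the time, the measured TCP pose, the force, the opening and the grip force at its end, in the units of the state.
- observe(): the state, without advancing time (a new reading comes with each control period).
- get_image(name): name is "scene" or "side" or "wrist"; returns the picture (420x560x3 uint8, blue, green, red); there is no depth.
- camera_model(name): a dict with "camera_matrix" (3x3 intrinsics, pixels), "T" (4x4, takes a point from camera to world coordinates). Camera axes: x right, y up, looking along -z (the intrinsics and any distortion apply to the point x, -y, -z); pixel columns grow to the right and rows downward; lengths in m; the calibration is good to about 2 mm. A picture is of the moment at which its call begins: read the wrist's pose just before it. camera_model takes no time and is no camera call; for the wrist camera it gives the pose at the moment of the call.
- sign_off(): hands the job in; it is judged then, once.
Trained networks look in the newest picture that a camera, given by its name, has taken for a name from the list of things; names that differ only in an ending like _2 or _b are one class to them, and where a whole thing is asked for, a point or a joint stands for the part that bears it (a point fixed in the world has none). Each returns a list of dicts, best first, with "p" (0 to 1); they miss things now and then, are a little off and sometimes report something else, mostly with a low value. They report only what shows in the picture. A call takes as long as a camera call.
- recognise(query, camera): "rect" ([left, top, right, bottom] in pixels, round what is visible of it).
- silhouettes(query, camera): "mask" (420x560 bool, what is visible of it) and "rect" ([left, top, right, bottom] in pixels, round what is visible of it).
The state is a dict: "clock": time; "joints": joint angles; "dq": joint speeds; "joint_efforts": joint torques, N m; "position": TCP position; "ee_rot": TCP orientation; "force": force on the tool from outside, world axes, zero at the start; "ft_torque": the same for the moment, N m; "width": opening from 0.0 (shut) to 1.0 (fully open); "gripper_force": force on a finger pad.
Only numpy, scipy, OpenCV 4.12 (cv2) and the standard library are available. Lean on these libraries where they do the work, as an engineer would, in place of code of your own. Each camera call takes 0.05 s, during which the arm holds its last target. There are 200 camera calls.

## Working session

There is one attempt and no reset: what is moved stays moved. The work goes in short steps, Python scripts to look and compute and a tool call to move; the robot and the scene stay as the last step left them, time stands still between calls to the robot, and variables do not carry over. Pictures are saved under pics/ and viewed, at most 14 in all, crops included, and the job is handed in when it is done.

Besides the shell and the picture viewer there is one more tool, called after "Emit:" as name(argument=value, ...), one argument or row to a line, values as JSON. apply_moves: Moves the arm, as the interface text tells. Its arguments: {"type":"object","properties":{"motion":{"type":"array","items":{"type":"object","properties":{"x":{"type":"number"},"y":{"type":"number"},"z":{"type":"number"},"yaw":{"type":"number"},"hand":{"type":"number"}}}},"newtons":{"type":"number"}},"required":["motion"]}

```bash
mkdir -p pics; ls
python3 - <<'E'
from cell import *
import cv2,numpy as np
s=observe();print({k:np.round(v,3) for k,v in s.items()})
for n in("scene","side"):
    im=get_image(n);cv2.imwrite(f"pics/{n}0.png",im)
    c=camera_model(n);print(n,np.round(c["camera_matrix"],1).tolist(),np.round(c["T"],3).tolist(),[k for k in c])
    for q in "tall_jar short_jar dark_shaker grey_shaker tea_packet onion jar_tray cruet_stand tea_bin".split():
        print(q,[(np.round(d["rect"]).tolist(),round(float(d["p"]),2)) for d in recognise(q,n)[:3]])
E
```

```text
pics
{'clock': np.float64(0.0), 'joints': array([-1.408,  0.435,  0.025,  1.574, -0.012,  1.134, -0.075]), 'dq': array([ 0.001, -0.   ,  0.001, -0.   ,  0.001,  0.001,  0.   ]), 'joint_efforts': array([-1.0000e-03, -6.6786e+01,  9.8500e-01, -3.1445e+01, -6.1000e-02,
        4.3000e-02,  0.0000e+00]), 'position': array([0.164, 0.603, 0.226]), 'ee_rot': array([-4.160e-01, -3.114e+00,  2.000e-03]), 'force': array([-0.353,  0.819,  0.005]), 'ft_torque': array([0.025, 0.015, 0.016]), 'gripper_force': np.float64(0.0), 'width': np.float64(0.999)}
scene [[395.6, 0.0, 275.5], [0.0, 395.6, 210.7], [0.0, 0.0, 1.0]] [[-0.773, -0.553, 0.31, 0.794], [0.634, -0.667, 0.391, 0.407], [-0.009, 0.499, 0.867, 0.808], [0.0, 0.0, 0.0, 1.0]] ['camera_matrix', 'T']
tall_jar [([325.0, 207.0, 359.0, 246.0], 0.84), ([225.0, 126.0, 248.0, 142.0], 0.21)]
short_jar [([278.0, 158.0, 300.0, 191.0], 0.72), ([226.0, 123.0, 247.0, 144.0], 0.17)]
dark_shaker [([368.0, 244.0, 385.0, 271.0], 0.97)]
grey_shaker [([250.0, 142.0, 266.0, 168.0], 0.69), ([173.0, 153.0, 239.0, 206.0], 0.65), ([365.0, 244.0, 384.0, 272.0], 0.56)
[... 336 characters left out ...]
35], [-0.092, -0.497, 0.863, 0.948], [0.009, 0.866, 0.5, 0.588], [0.0, 0.0, 0.0, 1.0]] ['camera_matrix', 'T']
tall_jar [([295.0, 224.0, 321.0, 279.0], 0.63)]
short_jar [([300.0, 190.0, 322.0, 202.0], 0.67)]
dark_shaker [([301.0, 269.0, 322.0, 308.0], 0.77), ([190.0, 250.0, 254.0, 296.0], 0.72)]
grey_shaker [([296.0, 176.0, 314.0, 204.0], 0.69), ([301.0, 192.0, 323.0, 201.0], 0.19)]
tea_packet [([294.0, 194.0, 323.0, 231.0], 0.59)]
onion [([299.0, 164.0, 321.0, 189.0], 0.7), ([295.0, 198.0, 327.0, 232.0], 0.63)]
jar_tray [([202.0, 209.0, 275.0, 242.0], 0.74), ([191.0, 250.0, 255.0, 299.0], 0.32)]
cruet_stand [([222.0, 173.0, 284.0, 205.0], 0.77)]
tea_bin [([191.0, 251.0, 250.0, 300.0], 0.97)]
```

View pics/scene0.png

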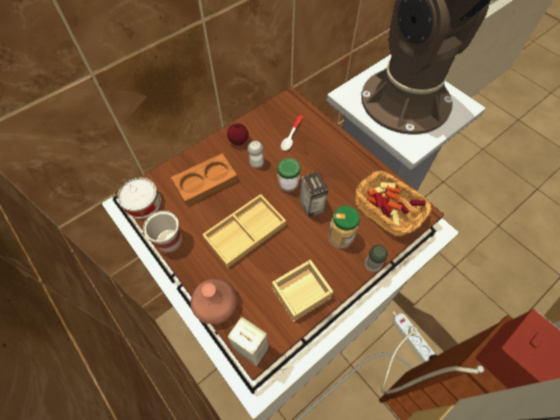

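View pics/side0.png

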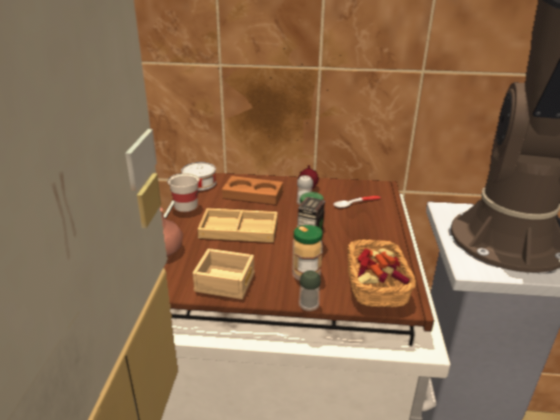

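The scene view shows the row: dark shaker (376,258), tall jar (343,228), tea packet (313,193), short jar (289,175), grey shaker (256,154) and onion (237,134). Behind it are the cruet stand (204,179), the tray (245,230) and the bin (303,290). The side view agrees, though the row is partly hidden there. Next I fit poses to the silhouettes.

```bash
cat > h.py <<'E'
from cell import *
import cv2,numpy as np
from scipy.optimize import minimize
B=0.018
def proj(c,P):
    T=c["T"];q=(np.asarray(P)-T[:3,3])@T[:3,:3]
    p=np.c_[q[:,0],-q[:,1],-q[:,2]]@c["camera_matrix"].T
    return p[:,:2]/p[:,2:]
def ray(c,uv,z):
    d=np.linalg.inv(c["camera_matrix"])@[uv[0],uv[1],1];d=c["T"][:3,:3]@[d[0],-d[1],-d[2]]
    o=c["T"][:3,3];return o+d*(z-o[2])/d[2]
def cyl(r,h):
    a=np.linspace(0,2*np.pi,24,False);k=np.c_[r*np.cos(a),r*np.sin(a)]
    return np.r_[np.c_[k,0*a],np.c_[k,0*a+h]]
def box(x,y,h): return np.array([[i*x/2,j*y/2,k] for i in(-1,1) for j in(-1,1) for k in(0,h)])
M=dict(tall_jar=cyl(.027,.095),short_jar=cyl(.0275,.07),dark_shaker=cyl(.0185,.069),grey_shaker=cyl(.0185,.069),
 tea_packet=box(.045,.056,.102),jar_tray=box(.162,.09,.024),cruet_stand=box(.136,.076,.024),tea_bin=box(.092,.08,.042),onion=cyl(.0275,.06))
def fit(n,views,x0,zb=B):
    """views: (camera,mask). x0=[x,y,yaw]; best overlap of projected hull and mask"""
    S=4
    ms=[(c,cv2.resize(m.astype(np.uint8),None,fx=S,fy=S,interpolation=cv2.INTER_LINEAR)) for c,m in views]
    rnd=len(M[n])>8
    def cost(v):
        th=0 if rnd else v[2]/10
        R=np.array([[np.cos(th),-np.sin(th),0],[np.sin(th),np.cos(th),0],[0,0,1]])
        P=M[n]@R.T+[v[0]/100,v[1]/100,zb];e=0
        for c,m in ms:
            h=cv2.convexHull(((proj(c,P)+.5)*S*16-8).astype(np.int32))
            k=np.zeros_like(m);cv2.fillConvexPoly(k,h,1,shift=4)
            e+=1-(k&m).sum()/max((k|m).sum(),1)
        return e/len(ms)
    v0=np.array([x0[0]*100,x0[1]*100,x0[2]*10]);best=None
    for t in ([0] if rnd else [-2,0,2]):
        s=v0+[0,0,t];sim=np.array([s,s+[2,0,0],s+[0,2,0],s+[0,0,1.5]])
        r=minimize(cost,s,method="Nelder-Mead",options=dict(initial_simplex=sim,xatol=.01,fatol=1e-4,maxiter=300))
        if best is None or r.fun<best.fun: best=r
    return np.array([best.x[0]/100,best.x[1]/100,best.x[2]/10]),1-best.fun
def top(name,cam,near=None):
    L=silhouettes(name,cam)
    if near is not None: L=[d for d in L if np.hypot((d["rect"][0]+d["rect"][2])/2-near[0],(d["rect"][1]+d["rect"][3])/2-near[1])<40]
    return L[0] if L else None
E
python3 - <<'E'
from h import *
get_image("scene");c=camera_model("scene")
for n in M:
    d=top(n,"scene")
    if d is None: print(n,None);continue
    r=d["rect"];p=ray(c,((r[0]+r[2])/2,(r[1]+r[3])/2),B+.03)
    v,q=fit(n,[(c,d["mask"])],[p[0],p[1],0]);print(n,np.round(r),round(float(d["p"]),2),np.round(v[:2],3),round(np.degrees(v[2]),1),"iou",round(q,2))
d=camera_model("wrist");print(np.round(d["T"],3).tolist(),np.round(d["camera_matrix"]).tolist())
E
```

```text
tall_jar [328. 204. 356. 246.] 0.96 [0.446 0.194] -2.9 iou 0.9
short_jar [277. 161. 300. 192.] 0.88 [0.438 0.008] -4.3 iou 0.87
dark_shaker [368. 245. 385. 270.] 0.96 [0.438 0.284] -3.1 iou 0.82
grey_shaker [249. 142. 266. 169.] 0.9 [ 0.463 -0.083] 3.5 iou 0.78
tea_packet [298. 170. 329. 215.] 0.56 [0.441 0.094] -33.6 iou 0.8
jar_tray [200. 197. 286. 267.] 0.75 [0.599 0.048] 0.1 iou 0.98
cruet_stand [172. 153. 241. 204.] 0.76 [ 0.59  -0.121] -7.8 iou 0.97
tea_bin [272. 261. 333. 321.] 0.96 [0.595 0.235] -8.3 iou 0.96
onion [225. 126. 249. 142.] 0.83 [ 0.452 -0.174] -12.5 iou 0.56
[[0.264, -0.923, -0.279, 0.089], [0.965, 0.252, 0.077, 0.623], [-0.001, -0.29, 0.957, 0.384], [0.0, 0.0, 0.0, 1.0]] [[367.0, 0.0, 278.0], [0.0, 367.0, 210.0], [0.0, 0.0, 1.0]]
```

Emit:
apply_moves(
  motion=[
    {"x": 3, "y": -5, "z": 4, "yaw": 5, "hand": 1},
    {"x": 6, "y": -11, "z": 7, "yaw": 15},
    {"x": 9, "y": -17, "z": 7, "yaw": 15},
    {"x": 12, "y": -23, "z": 7, "yaw": 15},
    {"x": 14, "y": -29, "z": 7, "yaw": 15},
    {"x": 16.5, "y": -35, "z": 7, "yaw": 15},
    {"x": 19, "y": -41, "z": 7, "yaw": 15},
    {"x": 22, "y": -46, "z": 7, "yaw": 15},
    {"x": 23.5, "y": -50, "z": 7, "yaw": 15},
    {"x": 23.5, "y": -50, "z": 7, "yaw": 15},
  ],
)

```text
schema error: expected keys x, y, z, yaw, hand
```

```bash
cat > look.py <<'E'
import sys
from h import *
G=dict(tall_jar=(.446,.194,0),short_jar=(.438,.008,0),dark_shaker=(.438,.284,0),grey_shaker=(.463,-.083,0),tea_packet=(.441,.094,0),jar_tray=(.599,.048,0),cruet_stand=(.59,-.121,-.14),tea_bin=(.595,.235,-.14),onion=(.452,-.174,0))
s=observe();c=camera_model("wrist");im=get_image("wrist");cv2.imwrite(f"pics/{sys.argv[1]}.png",im)
print(round(float(s["clock"]),2),np.round(s["position"],4),np.round(s["ee_rot"],3),round(float(s["width"]),2))
R=cv2.Rodrigues(np.asarray(s["ee_rot"],float))[0];print("tool y deg from world y",round(np.degrees(np.arctan2(-R[0,1],R[1,1])),1))
for n in sys.argv[2:] or M:
    g=np.array(G[n]);e=proj(c,[[g[0],g[1],B+M[n][:,2].max()/2]])[0]
    d=top(n,"wrist",e)
    if d is None: print(n,None,np.round(e));continue
    r=d["rect"];v,q=fit(n,[(c,d["mask"])],g)
    print(n,np.round(r),round(float(d["p"]),2),np.round(v[:2],4),round(np.degrees(v[2]),1),"iou",round(q,2),"exp",np.round(e))
E
python3 look.py w1
```

```text
1.5 [0.1642 0.6031 0.2267] [-0.416 -3.114 -0.   ] 1.0
tool y deg from world y -15.2
tall_jar None [ 10. 501.]
short_jar None [-120.  514.]
dark_shaker None [ 83. 470.]
grey_shaker None [-171.  540.]
tea_packet None [-69. 517.]
jar_tray None [-15. 569.]
cruet_stand None [-123.  586.]
tea_bin None [102. 551.]
onion None [-232.  543.]
```

View pics/w1.png

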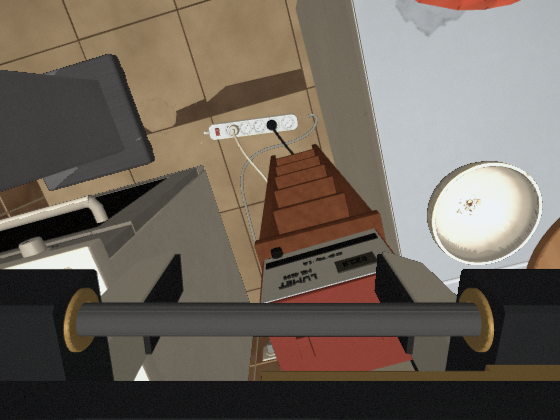

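The picture shows the fingers at the bottom of the wrist view (rows 250-380), with the floor and a red box beyond them. Image up is world -x, so the tool must sit behind the row to see it.

Emit:
apply_moves(
  motion=[
    {"x": 3, "y": -5, "z": 4, "yaw": 5, "hand": 1},
    {"x": 7, "y": -10, "z": 8, "yaw": 15, "hand": 1},
    {"x": 11, "y": -15, "z": 8, "yaw": 15, "hand": 1},
    {"x": 15, "y": -20, "z": 8, "yaw": 15, "hand": 1},
    {"x": 19, "y": -25, "z": 8, "yaw": 15, "hand": 1},
    {"x": 23, "y": -30, "z": 8, "yaw": 15, "hand": 1},
    {"x": 27, "y": -35, "z": 8, "yaw": 15, "hand": 1},
    {"x": 30, "y": -40, "z": 8, "yaw": 15, "hand": 1},
    {"x": 33, "y": -45, "z": 8, "yaw": 15, "hand": 1},
    {"x": 33.5, "y": -50, "z": 8, "yaw": 15, "hand": 1},
  ],
)

```text
clock: 3.25
position: [0.4997, 0.1053, 0.3068]
ee_rot: [0.006, 3.141, -0.0]
force: [1.2, -0.5, -0.4]
width: 1.0
gripper_force: 0.0
```

```bash
python3 look.py w2
```

```text
3.25 [0.4997 0.1053 0.3068] [ 0.006  3.141 -0.   ] 1.0
tool y deg from world y -0.2
tall_jar [333.  94. 402. 158.] 0.83 [0.4442 0.1937] 4.4 iou 0.97 exp [363. 123.]
short_jar [163.  93. 223. 153.] 0.68 [0.442  0.0155] 0.9 iou 0.88 exp [189. 115.]
dark_shaker [419.  92. 472. 130.] 0.86 [0.4357 0.2792] 5.7 iou 0.84 exp [444. 114.]
grey_shaker [ 73. 119. 133. 153.] 0.92 [ 0.459 -0.081] 5.8 iou 0.86 exp [109. 139.]
tea_packet [238.  88. 303. 149.] 0.73 [0.4414 0.0981] -19.1 iou 0.82 exp [268. 119.]
jar_tray [192. 180. 274. 303.] 0.75 [0.5988 0.0501] 0.1 iou 0.95 exp [234. 245.]
cruet_stand [ 63. 181. 138. 291.] 0.78 [ 0.5903 -0.1188] -8.3 iou 0.83 exp [101. 239.]
tea_bin [346. 202. 431. 282.] 0.92 [0.5944 0.2351] -8.2 iou 0.75 exp [384. 244.]
onion [  4. 103.  64. 155.] 0.6 [ 0.455  -0.1817] 5.8 iou 0.75 exp [ 27. 129.]
```

View pics/w2.png

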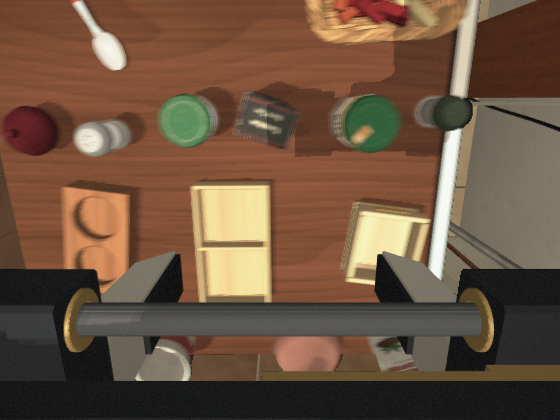

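Wrist view: the row lies at rows 95-155, with the onion at left (30,130) and the dark shaker at right (450,112). The holders are below it, and the fits agree with the scene camera to within about 5 mm. I start with the dark shaker.

Emit:
apply_moves(
  motion=[
    {"x": -1, "y": 4, "z": -2, "yaw": -10, "hand": 0.3},
    {"x": -3, "y": 9, "z": -5, "yaw": -20, "hand": 0.3},
    {"x": -5, "y": 14, "z": -9, "yaw": -30, "hand": 0.3},
    {"x": -6.2, "y": 17.8, "z": -11, "yaw": -40, "hand": 0.3},
    {"x": -6.2, "y": 17.8, "z": -13, "yaw": -50, "hand": 0.3},
    {"x": -6.2, "y": 17.8, "z": -14, "yaw": -60, "hand": 0.3},
    {"x": -6.2, "y": 17.8, "z": -14, "yaw": -60, "hand": 0.3},
  ],
)

```text
clock: 4.62
position: [0.4354, 0.2855, 0.166]
ee_rot: [-1.573, -2.719, 0.003]
force: [-0.5, 0.2, -0.0]
width: 0.648
gripper_force: 0.0
```

```bash
python3 look.py w3 dark_shaker; python3 -c "
from cell import *;print(observe()['joints'])"
```

```text
4.62 [0.4354 0.2855 0.166 ] [-1.573 -2.719  0.003] 0.65
tool y deg from world y -60.1
dark_shaker [256. 173. 306. 239.] 0.59 [0.433  0.2887] 5.2 iou 0.84 exp [281. 208.]
[-0.95166656  0.33465482  0.34883175  1.92265709 -0.14288426  0.90772178
 -0.00803705]
```

View pics/w3.png

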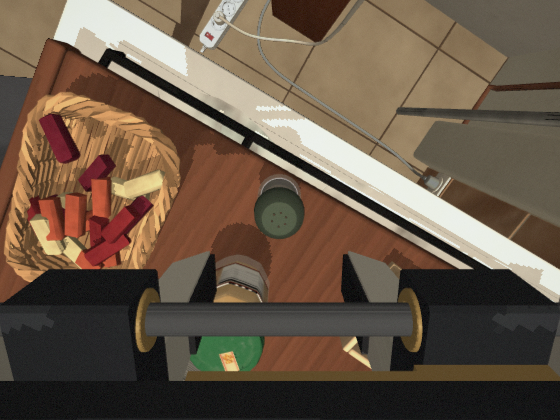

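The dark shaker's cap is centred near (280,216); the tall jar's lid is partly behind the finger at (227,350).

```bash
python3 -c "
from h import *
c=camera_model('wrist');print(observe()['position'],ray(c,(280,217),.087),ray(c,(279,212),.077))"
```

```text
[0.43626813 0.285512   0.16707591] [0.43644926 0.28699641 0.087     ] [0.43563424 0.28706904 0.077     ]
```

Emit:
apply_moves(
  motion=[
    {"x": 0, "y": 0.1, "z": -5, "yaw": 0, "hand": 0.3},
    {"x": 0, "y": 0.1, "z": -9.5, "yaw": 0, "hand": 0.3},
    {"x": 0, "y": 0.1, "z": -12.6, "yaw": 0, "hand": 0.3},
    {"x": 0, "y": 0.1, "z": -12.6, "yaw": 0, "hand": 0.3},
    {"x": 0, "y": 0.1, "z": -12.6, "yaw": 0, "hand": -0.4},
    {"x": 0, "y": 0.1, "z": -12.6, "yaw": 0, "hand": -0.4},
    {"x": 0, "y": 0.1, "z": -12.6, "yaw": 0, "hand": -0.4},
    {"x": 0, "y": 0.1, "z": -12.6, "yaw": 0, "hand": -0.4},
  ],
  newtons=15,
)

```text
clock: 5.72
position: [0.4369, 0.2866, 0.0419]
ee_rot: [1.576, 2.717, 0.003]
force: [-1.0, -0.4, 9.3]
width: 0.405
gripper_force: 15.0
```

Emit:
apply_moves(
  motion=[
    {"x": 0, "y": 0, "z": 4, "yaw": 0, "hand": -0.4},
    {"x": 0, "y": 0, "z": 9, "yaw": 0, "hand": -0.4},
    {"x": 2, "y": -2, "z": 13, "yaw": 7, "hand": -0.4},
    {"x": 5, "y": -6, "z": 14, "yaw": 15, "hand": -0.4},
    {"x": 8, "y": -11, "z": 14, "yaw": 23, "hand": -0.4},
    {"x": 11, "y": -16, "z": 14, "yaw": 31, "hand": -0.4},
    {"x": 13, "y": -21, "z": 14, "yaw": 39, "hand": -0.4},
    {"x": 15, "y": -26, "z": 14, "yaw": 47, "hand": -0.4},
    {"x": 17, "y": -31, "z": 14, "yaw": 52, "hand": -0.4},
    {"x": 18, "y": -36, "z": 14, "yaw": 52, "hand": -0.4},
  ],
)

```text
clock: 6.98
position: [0.6171, -0.0758, 0.1811]
ee_rot: [0.223, 3.133, 0.0]
force: [0.7, 0.0, -1.2]
width: 0.398
gripper_force: 15.0
```

Emit:
apply_moves(
  motion=[
    {"x": 0.5, "y": -4.9, "z": 0, "yaw": 0, "hand": -0.4},
    {"x": 0.5, "y": -4.9, "z": -5, "yaw": 0, "hand": -0.4},
    {"x": 0.5, "y": -4.9, "z": -8, "yaw": 0, "hand": -0.4},
    {"x": 0.5, "y": -4.9, "z": -8, "yaw": 0, "hand": -0.4},
  ],
)

```text
clock: 7.48
position: [0.6195, -0.1226, 0.0988]
ee_rot: [-0.225, -3.129, -0.0]
force: [0.2, -0.3, 0.4]
width: 0.398
gripper_force: 15.0
```

Run:
```python
from h import *
print(observe()['position'])
im=get_image("scene");cv2.imwrite("pics/s1.png",cv2.resize(im[110:240,130:310],None,fx=4,fy=4))
```

```text
[ 0.61949371 -0.12264185  0.09883913]
```

View pics/s1.png

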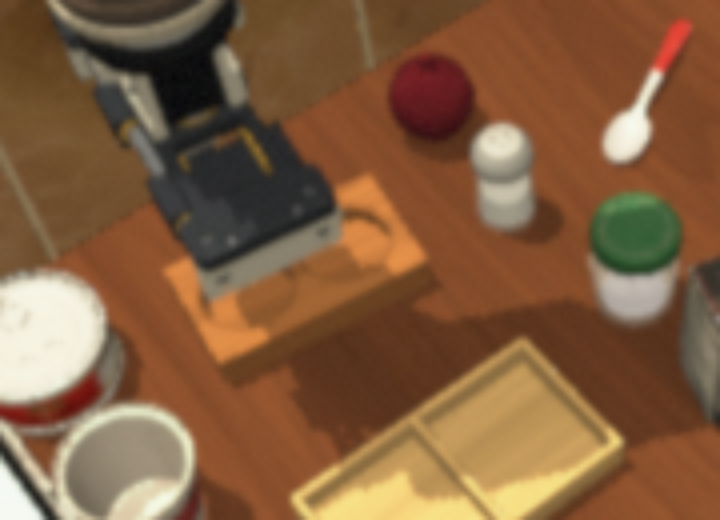

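The gripper is over the far well (crop ~(250,270)) and hides the shaker. The position agrees with the fit, so I lower and release.

Emit:
apply_moves(
  motion=[
    {"x": 0.2, "y": -0.2, "z": -2.5, "yaw": 0, "hand": -0.4},
    {"x": 0.2, "y": -0.2, "z": -4, "yaw": 0, "hand": -0.4},
    {"x": 0.2, "y": -0.2, "z": -4.6, "yaw": 0, "hand": -0.4},
    {"x": 0.2, "y": -0.2, "z": -4.6, "yaw": 0, "hand": -0.4},
  ],
)

```text
clock: 8.02
position: [0.6235, -0.1249, 0.0551]
ee_rot: [0.225, 3.133, 0.0]
force: [0.7, -0.0, -0.7]
width: 0.397
gripper_force: 15.0
```

Emit:
apply_moves(
  motion=[
    {"x": 0, "y": 0, "z": -0.2, "yaw": 0, "hand": -0.4},
    {"x": 0, "y": 0, "z": -0.3, "yaw": 0, "hand": -0.4},
    {"x": 0, "y": 0, "z": -0.3, "yaw": 0, "hand": -0.4},
  ],
)

```text
clock: 8.4
position: [0.6236, -0.125, 0.0521]
ee_rot: [0.225, 3.133, 0.0]
force: [0.1, -0.2, 1.0]
width: 0.399
gripper_force: 15.0
```

Emit:
apply_moves(
  motion=[
    {"x": 0, "y": 0, "z": 0, "yaw": 0, "hand": 0.25},
    {"x": 0, "y": 0, "z": 0, "yaw": 0, "hand": 0.25},
    {"x": 0, "y": 0, "z": 4, "yaw": 0, "hand": 0.25},
    {"x": 0, "y": 0, "z": 9, "yaw": 0, "hand": 0.25},
    {"x": -4, "y": 1, "z": 11.5, "yaw": 4, "hand": 0.25},
    {"x": -9, "y": 2.5, "z": 11.5, "yaw": 8, "hand": 0.25},
    {"x": -14, "y": 4, "z": 11.5, "yaw": 8, "hand": 0.25},
    {"x": -16.3, "y": 4.3, "z": 11.5, "yaw": 8, "hand": 0.25},
    {"x": -16.3, "y": 4.3, "z": 11.5, "yaw": 8, "hand": 0.25},
  ],
)

```text
clock: 9.52
position: [0.459, -0.0818, 0.1671]
ee_rot: [-0.006, -3.142, -0.001]
force: [1.2, 0.1, 0.3]
width: 0.627
gripper_force: 0.0
```

```bash
python3 look.py w4 grey_shaker cruet_stand short_jar
```

```text
9.53 [ 0.459  -0.0818  0.1671] [-6.000e-03 -3.142e+00 -1.000e-03] 0.63
tool y deg from world y -0.2
grey_shaker [243. 177. 299. 239.] 0.78 [ 0.456  -0.0867] 5.3 iou 0.85 exp [278. 210.]
cruet_stand [194. 260. 291. 369.] 0.91 [ 0.5904 -0.1188] -8.4 iou 0.39 exp [238. 334.]
short_jar [366. 147. 466. 234.] 0.58 [0.4416 0.0115] -10.4 iou 0.85 exp [399. 178.]
```

View pics/w4.png

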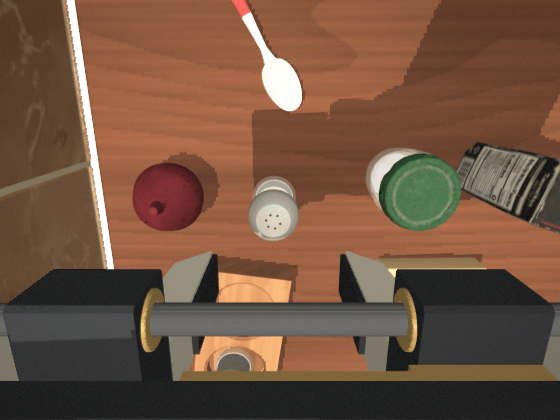

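The grey cap is centred at (274,217) and the short jar's lid at (420,191). The dark shaker stands in the far well at (235,365).

```bash
python3 -c "
from h import *
c=camera_model('wrist');print(observe()['position'],ray(c,(274,218),.087),ray(c,(273,212),.077),ray(c,(420,191),.088))"
```

```text
[ 0.46164875 -0.08223117  0.16688385] [ 0.46061582 -0.08595258  0.087     ] [ 0.45943193 -0.08677007  0.077     ] [0.44199508 0.01070026 0.088     ]
```

Emit:
apply_moves(
  motion=[
    {"x": -0.1, "y": -0.4, "z": -5, "yaw": 0, "hand": 0.25},
    {"x": -0.1, "y": -0.4, "z": -9.5, "yaw": 0, "hand": 0.25},
    {"x": -0.1, "y": -0.4, "z": -12.6, "yaw": 0, "hand": 0.25},
    {"x": -0.1, "y": -0.4, "z": -12.6, "yaw": 0, "hand": 0.25},
    {"x": -0.1, "y": -0.4, "z": -12.6, "yaw": 0, "hand": -0.4},
    {"x": -0.1, "y": -0.4, "z": -12.6, "yaw": 0, "hand": -0.4},
    {"x": -0.1, "y": -0.4, "z": -12.6, "yaw": 0, "hand": -0.4},
    {"x": -0.1, "y": -0.4, "z": -12.6, "yaw": 0, "hand": -0.4},
  ],
  newtons=15,
)

```text
clock: 10.72
position: [0.4604, -0.086, 0.0419]
ee_rot: [0.006, 3.139, 0.0]
force: [0.0, 0.5, 6.8]
width: 0.4
gripper_force: 15.0
```

Emit:
apply_moves(
  motion=[
    {"x": 0, "y": 0, "z": 4, "yaw": 0, "hand": -0.4},
    {"x": 0, "y": 0, "z": 8, "yaw": 0, "hand": -0.4},
    {"x": 3, "y": -1, "z": 9, "yaw": -4, "hand": -0.4},
    {"x": 7, "y": -2, "z": 9, "yaw": -8, "hand": -0.4},
    {"x": 9.7, "y": -2.9, "z": 8, "yaw": -8, "hand": -0.4},
    {"x": 9.7, "y": -2.9, "z": 5.5, "yaw": -8, "hand": -0.4},
    {"x": 9.7, "y": -2.9, "z": 4, "yaw": -8, "hand": -0.4},
    {"x": 9.7, "y": -2.9, "z": 4, "yaw": -8, "hand": -0.4},
  ],
)

```text
clock: 11.72
position: [0.5552, -0.1147, 0.08]
ee_rot: [-0.225, -3.131, -0.0]
force: [0.2, 0.5, -0.7]
width: 0.4
gripper_force: 15.0
```

Emit:
apply_moves(
  motion=[
    {"x": 0.1, "y": 0, "z": -1.5, "yaw": 0, "hand": -0.4},
    {"x": 0.1, "y": 0, "z": -2.5, "yaw": 0, "hand": -0.4},
    {"x": 0.1, "y": 0, "z": -3, "yaw": 0, "hand": -0.4},
    {"x": 0.1, "y": 0, "z": -3, "yaw": 0, "hand": -0.4},
  ],
)

```text
clock: 12.22
position: [0.5574, -0.115, 0.0507]
ee_rot: [0.225, 3.133, 0.0]
force: [-0.5, -0.3, -1.4]
width: 0.401
gripper_force: 15.0
```

Emit:
apply_moves(
  motion=[
    {"x": 0, "y": 0, "z": -0.1, "yaw": 0, "hand": -0.4},
    {"x": 0, "y": 0, "z": -0.1, "yaw": 0, "hand": -0.4},
  ],
)

```text
clock: 12.48
position: [0.5574, -0.115, 0.0506]
ee_rot: [0.226, 3.133, 0.001]
force: [-4.0, 0.7, 11.3]
width: 0.402
gripper_force: 15.0
```

Run:
```python
from h import *
print(observe()['position'],observe()['force'])
im=get_image("side");cv2.imwrite("pics/s2.png",cv2.resize(im[130:250,190:350],None,fx=4,fy=4))
```

```text
[ 0.55743277 -0.11499241  0.05059328] [-3.95766977  0.67522971 11.31290045]
```

View pics/s2.png

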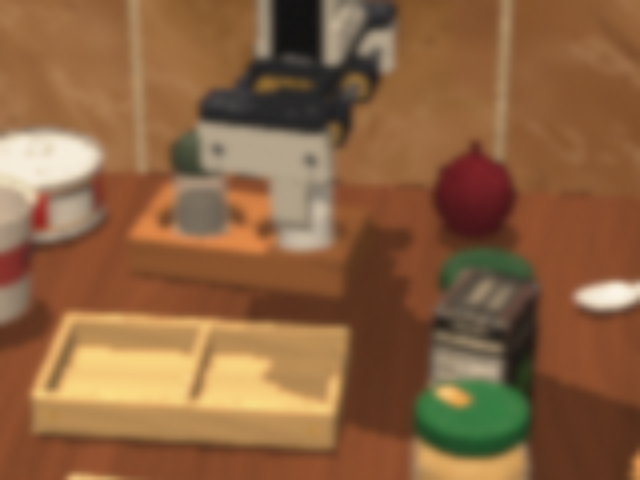

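Both shakers stand in their wells: dark far (crop 203,190), grey near in the fingers (305,215). I release it and go to the tall jar.

Emit:
apply_moves(
  motion=[
    {"x": 0, "y": 0, "z": 0.1, "yaw": 0, "hand": 0.2},
    {"x": 0, "y": 0, "z": 0.1, "yaw": 0, "hand": 0.2},
    {"x": 0, "y": 0, "z": 4, "yaw": 0, "hand": 0.2},
    {"x": 0, "y": 0, "z": 9, "yaw": 0, "hand": 0.2},
    {"x": -2, "y": 4, "z": 13, "yaw": 0, "hand": 0.6},
    {"x": -4, "y": 9, "z": 14, "yaw": -8, "hand": 0.6},
    {"x": -6, "y": 14, "z": 14, "yaw": -16, "hand": 0.6},
    {"x": -8, "y": 19, "z": 14, "yaw": -24, "hand": 0.6},
    {"x": -10, "y": 24, "z": 14, "yaw": -32, "hand": 0.6},
    {"x": -11.3, "y": 28, "z": 14, "yaw": -42, "hand": 0.6},
  ],
)

```text
clock: 13.78
position: [0.4432, 0.167, 0.1897]
ee_rot: [-1.339, -2.842, -0.001]
force: [0.5, 0.6, 0.2]
width: 0.798
gripper_force: 0.0
```

Emit:
apply_moves(
  motion=[
    {"x": 0, "y": 3, "z": 0, "yaw": 0, "hand": 0.6},
    {"x": 0, "y": 3, "z": 0, "yaw": 0, "hand": 0.6},
  ],
)

```text
clock: 14.02
position: [0.4439, 0.1977, 0.1896]
ee_rot: [-1.327, -2.847, -0.001]
force: [0.7, -0.7, 0.7]
width: 0.799
gripper_force: 0.0
```

```bash
python3 look.py w5 tall_jar tea_packet
```

```text
14.03 [0.4439 0.1977 0.1896] [-1.327e+00 -2.847e+00 -1.000e-03] 0.8
tool y deg from world y -50.0
tall_jar [240. 160. 315. 259.] 0.73 [0.4434 0.1962] 1.7 iou 0.97 exp [278. 207.]
tea_packet [172. 234. 240. 353.] 0.79 [0.4449 0.0977] 10.2 iou 0.31 exp [198. 291.]
```

View pics/w5.png

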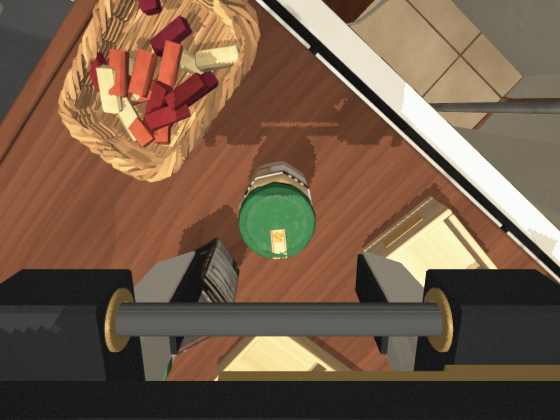

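The tall jar is centred between the fingers (lid at (277,220)), with the tea packet clear at the left.

Emit:
apply_moves(
  motion=[
    {"x": 0, "y": -0.1, "z": -5, "yaw": 0, "hand": 0.6},
    {"x": 0, "y": -0.1, "z": -10, "yaw": 0, "hand": 0.6},
    {"x": 0, "y": -0.1, "z": -12.9, "yaw": 0, "hand": 0.6},
    {"x": 0, "y": -0.1, "z": -12.9, "yaw": 0, "hand": 0.6},
    {"x": 0, "y": -0.1, "z": -12.9, "yaw": 0, "hand": -0.1},
    {"x": 0, "y": -0.1, "z": -12.9, "yaw": 0, "hand": -0.1},
    {"x": 0, "y": -0.1, "z": -12.9, "yaw": 0, "hand": -0.1},
    {"x": 0, "y": -0.1, "z": -12.9, "yaw": 0, "hand": -0.1},
  ],
  newtons=25,
)

```text
clock: 15.18
position: [0.4453, 0.1943, 0.062]
ee_rot: [1.333, 2.843, 0.003]
force: [-0.5, -1.3, 7.5]
width: 0.597
gripper_force: 25.0
```

Emit:
apply_moves(
  motion=[
    {"x": 0, "y": 0, "z": 4, "yaw": 0, "hand": -0.1},
    {"x": 0, "y": 0, "z": 8, "yaw": 0, "hand": -0.1},
    {"x": 4, "y": -1, "z": 9, "yaw": 8, "hand": -0.1},
    {"x": 8, "y": -3, "z": 9, "yaw": 16, "hand": -0.1},
    {"x": 12, "y": -6, "z": 9, "yaw": 25, "hand": -0.1},
    {"x": 15.5, "y": -9, "z": 9, "yaw": 33, "hand": -0.1},
    {"x": 18, "y": -12, "z": 9, "yaw": 42, "hand": -0.1},
    {"x": 19.3, "y": -14.5, "z": 8, "yaw": 50, "hand": -0.1},
    {"x": 19.3, "y": -14.5, "z": 5, "yaw": 50, "hand": -0.1},
    {"x": 19.3, "y": -14.5, "z": 4, "yaw": 50, "hand": -0.1},
  ],
)

```text
clock: 16.42
position: [0.6358, 0.0487, 0.0991]
ee_rot: [-0.008, -3.138, 0.0]
force: [-0.7, -0.6, -2.8]
width: 0.596
gripper_force: 25.0
```

Run:
```python
from h import *
print(observe()['position'])
im=get_image("side");cv2.imwrite("pics/s3.png",cv2.resize(im[130:270,190:350],None,fx=4,fy=4))
```

```text
[0.63584062 0.04865123 0.0991243 ]
```

View pics/s3.png

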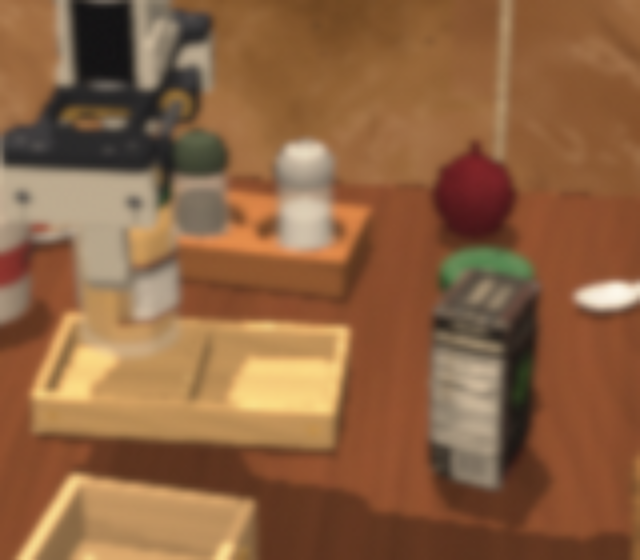

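The tall jar is over the far bay (crop (125,340)) and both shakers stand upright at (203,185) and (305,195).

Emit:
apply_moves(
  motion=[
    {"x": 0.1, "y": 0, "z": -1.5, "yaw": 0, "hand": -0.1},
    {"x": 0.1, "y": 0, "z": -2.6, "yaw": 0, "hand": -0.1},
    {"x": 0.1, "y": 0, "z": -3.2, "yaw": 0, "hand": -0.1},
    {"x": 0.1, "y": 0, "z": -3.2, "yaw": 0, "hand": -0.1},
    {"x": 0.1, "y": 0, "z": -3.3, "yaw": 0, "hand": -0.1},
  ],
)

```text
clock: 17.1
position: [0.6386, 0.0491, 0.068]
ee_rot: [0.006, 3.141, 0.0]
force: [-0.6, -0.3, 6.1]
width: 0.599
gripper_force: 25.0
```

Emit:
apply_moves(
  motion=[
    {"x": 0, "y": 0, "z": 0.1, "yaw": 0, "hand": 0.5},
    {"x": 0, "y": 0, "z": 0.1, "yaw": 0, "hand": 0.5},
    {"x": 0, "y": 0, "z": 4, "yaw": 0, "hand": 0.5},
    {"x": 0, "y": 0, "z": 9, "yaw": 0, "hand": 0.5},
    {"x": -4, "y": 0, "z": 13, "yaw": -10, "hand": 0.5},
    {"x": -8, "y": -1, "z": 13, "yaw": -20, "hand": 0.5},
    {"x": -12, "y": -2, "z": 13, "yaw": -30, "hand": 0.5},
    {"x": -16, "y": -3, "z": 13, "yaw": -40, "hand": 0.5},
    {"x": -19.6, "y": -3.8, "z": 13, "yaw": -50, "hand": 0.5},
    {"x": -19.6, "y": -3.8, "z": 12.5, "yaw": -60, "hand": 0.5},
  ],
)

```text
clock: 18.35
position: [0.4401, 0.0104, 0.1932]
ee_rot: [-1.585, -2.712, -0.002]
force: [0.4, 0.6, 0.8]
width: 0.751
gripper_force: 0.0
```

Emit:
apply_moves(
  motion=[
    {"x": 0, "y": 0, "z": 0, "yaw": -10, "hand": 0.5},
    {"x": 0, "y": 0, "z": 0, "yaw": -20, "hand": 0.5},
    {"x": 0, "y": 0, "z": 0, "yaw": -20, "hand": 0.5},
  ],
)

```text
clock: 18.73
position: [0.4425, 0.0111, 0.193]
ee_rot: [2.023, 2.403, 0.001]
force: [-0.1, -0.4, -0.8]
width: 0.748
gripper_force: 0.0
```

```bash
python3 look.py w6 short_jar tea_packet; python3 -c "
from cell import *;print(observe()['joints'])"
```

```text
18.73 [0.4425 0.0111 0.193 ] [2.023e+00 2.403e+00 1.000e-03] 0.75
tool y deg from world y -80.2
short_jar [244. 160. 317. 240.] 0.82 [0.4425 0.0151] -3.5 iou 0.86 exp [272. 199.]
tea_packet [252.  30. 349. 137.] 0.65 [0.442  0.0928] -18.9 iou 0.78 exp [296.  93.]
[-0.47330653  0.17089415  0.38004116  2.06487587 -0.07955154  0.91896261
  0.12414069]
```

View pics/w6.png

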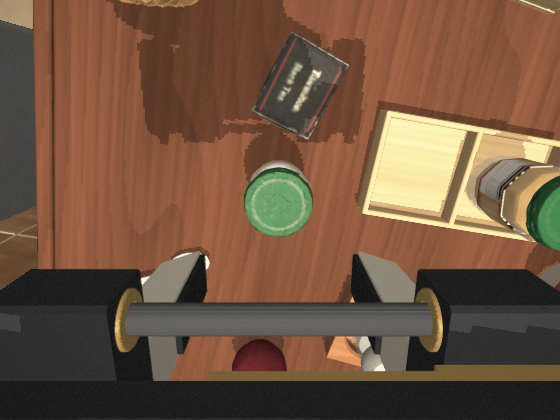

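The short jar's lid is at (279,202) and the tall jar stands in the far bay at right. The tea packet's top corners are near (292,34), (348,64), (307,138) and (253,110).

```bash
python3 -c "
from h import *
c=camera_model('wrist');print(observe()['position'],ray(c,(279,202),.088))
p=np.array([ray(c,u,.12)[:2] for u in((292,34),(348,64),(307,138),(253,110))]);print(p.round(4),p.mean(0),[np.linalg.norm(p[i]-p[i-1]).round(4) for i in range(4)],[np.degrees(np.arctan2(*(p[i]-p[i-1])[::-1])).round(1) for i in range(4)])"
```

```text
[0.44242927 0.01105555 0.19288436] [0.44204294 0.01590042 0.088     ]
[[0.4306 0.1241]
 [0.4657 0.114 ]
 [0.4504 0.0681]
 [0.415  0.0788]] [0.44042099 0.09627904] [np.float64(0.0479), np.float64(0.0366), np.float64(0.0484), np.float64(0.037)] [np.float64(71.0), np.float64(-16.0), np.float64(-108.4), np.float64(163.1)]
```

Emit:
apply_moves(
  motion=[
    {"x": 0, "y": 0.4, "z": -5, "yaw": 0, "hand": 0.5},
    {"x": 0, "y": 0.4, "z": -10, "yaw": 0, "hand": 0.5},
    {"x": 0, "y": 0.4, "z": -13.5, "yaw": 0, "hand": 0.5},
    {"x": 0, "y": 0.4, "z": -14.9, "yaw": 0, "hand": 0.5},
    {"x": 0, "y": 0.4, "z": -14.9, "yaw": 0, "hand": 0.5},
    {"x": 0, "y": 0.4, "z": -14.9, "yaw": 0, "hand": -0.1},
    {"x": 0, "y": 0.4, "z": -14.9, "yaw": 0, "hand": -0.1},
    {"x": 0, "y": 0.4, "z": -14.9, "yaw": 0, "hand": -0.1},
    {"x": 0, "y": 0.4, "z": -14.9, "yaw": 0, "hand": -0.1},
  ],
  newtons=20,
)

```text
clock: 20.0
position: [0.4429, 0.0151, 0.0447]
ee_rot: [2.024, 2.402, 0.002]
force: [-2.5, -0.5, 8.8]
width: 0.566
gripper_force: 20.0
```

Emit:
apply_moves(
  motion=[
    {"x": 0, "y": 0, "z": 4, "yaw": 0, "hand": -0.1},
    {"x": 0, "y": 0, "z": 8, "yaw": 0, "hand": -0.1},
    {"x": 0, "y": 0, "z": 12, "yaw": 10, "hand": -0.1},
    {"x": 2, "y": 0, "z": 12, "yaw": 20, "hand": -0.1},
    {"x": 4, "y": 1, "z": 12, "yaw": 30, "hand": -0.1},
    {"x": 6, "y": 2, "z": 12, "yaw": 40, "hand": -0.1},
    {"x": 8, "y": 3, "z": 12, "yaw": 50, "hand": -0.1},
    {"x": 10, "y": 3.4, "z": 12, "yaw": 60, "hand": -0.1},
    {"x": 11.7, "y": 3.4, "z": 12, "yaw": 70, "hand": -0.1},
    {"x": 11.7, "y": 3.4, "z": 12, "yaw": 80, "hand": -0.1},
  ],
)

```text
clock: 21.25
position: [0.5602, 0.049, 0.1637]
ee_rot: [-0.003, 3.141, -0.0]
force: [-0.1, 0.7, -2.7]
width: 0.564
gripper_force: 20.0
```

Emit:
apply_moves(
  motion=[
    {"x": 0, "y": 0, "z": -4, "yaw": 0, "hand": -0.1},
    {"x": 0, "y": 0, "z": -8, "yaw": 0, "hand": -0.1},
    {"x": 0, "y": 0, "z": -8, "yaw": 0, "hand": -0.1},
  ],
)

```text
clock: 21.62
position: [0.5568, 0.0486, 0.0815]
ee_rot: [-0.006, -3.136, 0.002]
force: [0.8, -0.2, -2.4]
width: 0.565
gripper_force: 20.0
```

Emit:
apply_moves(
  motion=[
    {"x": 0, "y": 0, "z": -1.5, "yaw": 0, "hand": -0.1},
    {"x": 0, "y": 0, "z": -2.6, "yaw": 0, "hand": -0.1},
    {"x": 0, "y": 0, "z": -3.1, "yaw": 0, "hand": -0.1},
    {"x": 0, "y": 0, "z": -3.2, "yaw": 0, "hand": -0.1},
    {"x": 0, "y": 0, "z": -3.2, "yaw": 0, "hand": -0.1},
  ],
)

```text
clock: 22.25
position: [0.5595, 0.049, 0.052]
ee_rot: [0.006, 3.141, 0.0]
force: [0.7, 1.3, -2.6]
width: 0.565
gripper_force: 20.0
```

Emit:
apply_moves(
  motion=[
    {"x": 0, "y": 0, "z": -0.15, "yaw": 0, "hand": -0.1},
    {"x": 0, "y": 0, "z": -0.15, "yaw": 0, "hand": -0.1},
  ],
)

```text
clock: 22.5
position: [0.5598, 0.049, 0.0508]
ee_rot: [0.007, 3.14, 0.0]
force: [-0.3, -0.4, 2.9]
width: 0.566
gripper_force: 20.0
```

Emit:
apply_moves(
  motion=[
    {"x": 0, "y": 0, "z": 0, "yaw": 0, "hand": 0.4},
    {"x": 0, "y": 0, "z": 0, "yaw": 0, "hand": 0.4},
    {"x": 0, "y": 0, "z": 4, "yaw": 0, "hand": 0.4},
    {"x": 0, "y": 0, "z": 9, "yaw": 0, "hand": 0.4},
    {"x": -2, "y": 1, "z": 14, "yaw": -9, "hand": 0.8},
    {"x": -6, "y": 3, "z": 18, "yaw": -18, "hand": 0.8},
    {"x": -11, "y": 4.7, "z": 18, "yaw": -18, "hand": 0.8},
    {"x": -12, "y": 4.7, "z": 18, "yaw": -18, "hand": 0.8},
    {"x": -12, "y": 4.7, "z": 18, "yaw": -18, "hand": 0.8},
  ],
)

```text
clock: 23.62
position: [0.4393, 0.0959, 0.2304]
ee_rot: [0.497, 3.102, 0.0]
force: [-0.6, -0.5, 0.3]
width: 0.901
gripper_force: 0.0
```

```bash
python3 look.py w7 tea_packet tea_bin
python3 - <<'E'
from h import *
im=get_image("side");a=cv2.resize(im[140:300,190:350],None,fx=2.5,fy=2.5)
w=cv2.imread("pics/w7.png")[60:320,140:420]
cv2.imwrite("pics/m.png",np.hstack([a,cv2.resize(w,(431,400))]))
E
```

```text
23.62 [0.4393 0.0959 0.2304] [0.497 3.102 0.   ] 0.9
tool y deg from world y -18.2
tea_packet [246. 158. 316. 231.] 0.81 [0.4398 0.0962] -28.6 iou 0.81 exp [278. 193.]
tea_bin [402. 228. 500. 290.] 0.69 [0.5767 0.2445] 21.1 iou 0.42 exp [451. 280.]
```

View pics/m.png

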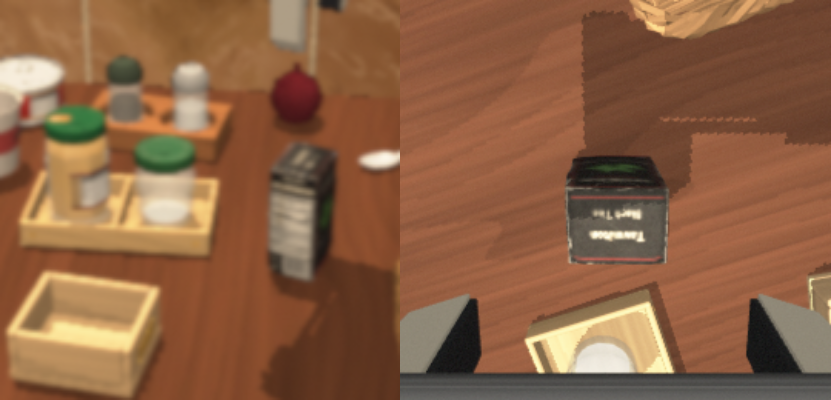

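The packet is squarely aligned with the tool (top face crop (566-667, 188-263)). The other four things stand upright in their holders.

```bash
python3 -c "
from h import *
c=camera_model('wrist');print(observe()['position'],ray(c,(281,206.3),.12))
p=np.array([ray(c,u,.12)[:2] for u in((248,182),(313.5,182),(313.5,231),(249,230.5))]);print([np.linalg.norm(p[i]-p[i-1]).round(4) for i in range(4)],[np.degrees(np.arctan2(*(p[i]-p[i-1])[::-1])).round(1) for i in range(4)])"
```

```text
[0.44033952 0.09548369 0.22995516] [0.44038926 0.0968164  0.12      ]
[np.float64(0.0383), np.float64(0.0487), np.float64(0.0387), np.float64(0.0499)] [np.float64(161.4), np.float64(71.7), np.float64(-16.8), np.float64(-108.8)]
```

Emit:
apply_moves(
  motion=[
    {"x": 0, "y": 0.1, "z": -5, "yaw": 0, "hand": 0.8},
    {"x": 0, "y": 0.1, "z": -10, "yaw": 0, "hand": 0.8},
    {"x": 0, "y": 0.1, "z": -15, "yaw": 0, "hand": 0.8},
    {"x": 0, "y": 0.1, "z": -16.8, "yaw": 0, "hand": 0.8},
    {"x": 0, "y": 0.1, "z": -16.8, "yaw": 0, "hand": 0.8},
    {"x": 0, "y": 0.1, "z": -16.8, "yaw": 0, "hand": 0},
    {"x": 0, "y": 0.1, "z": -16.8, "yaw": 0, "hand": 0},
    {"x": 0, "y": 0.1, "z": -16.8, "yaw": 0, "hand": 0},
    {"x": 0, "y": 0.1, "z": -16.8, "yaw": 0, "hand": 0},
  ],
  newtons=20,
)

```text
clock: 24.95
position: [0.4399, 0.0972, 0.0629]
ee_rot: [0.498, 3.101, 0.001]
force: [0.1, -0.7, 6.4]
width: 0.611
gripper_force: 20.0
```

Emit:
apply_moves(
  motion=[
    {"x": 0, "y": 0, "z": 4, "yaw": 0, "hand": 0},
    {"x": 0, "y": 0, "z": 8, "yaw": 0, "hand": 0},
    {"x": 3, "y": 3, "z": 9, "yaw": 5, "hand": 0},
    {"x": 6.5, "y": 6, "z": 9, "yaw": 10, "hand": 0},
    {"x": 10, "y": 9, "z": 9, "yaw": 10, "hand": 0},
    {"x": 13, "y": 12, "z": 9, "yaw": 10, "hand": 0},
    {"x": 15.5, "y": 13.8, "z": 9, "yaw": 10, "hand": 0},
    {"x": 15.5, "y": 13.8, "z": 7, "yaw": 10, "hand": 0},
    {"x": 15.5, "y": 13.8, "z": 6, "yaw": 10, "hand": 0},
    {"x": 15.5, "y": 13.8, "z": 6, "yaw": 10, "hand": 0},
  ],
)

```text
clock: 26.2
position: [0.5935, 0.2344, 0.1215]
ee_rot: [-0.226, -3.132, 0.002]
force: [-0.0, 0.1, -0.5]
width: 0.611
gripper_force: 20.0
```

Run:
```python
from h import *
s=observe();print(s['position'],s['ee_rot'])
a=get_image("side")[190:320,160:300];b=get_image("scene")[190:330,220:360]
cv2.imwrite("pics/m2.png",np.hstack([cv2.resize(a,(400,372)),cv2.resize(b,(372,372))]))
```

```text
[0.5934724  0.23440052 0.12151772] [-2.25752877e-01 -3.13172652e+00  1.64967689e-03]
```

View pics/m2.png

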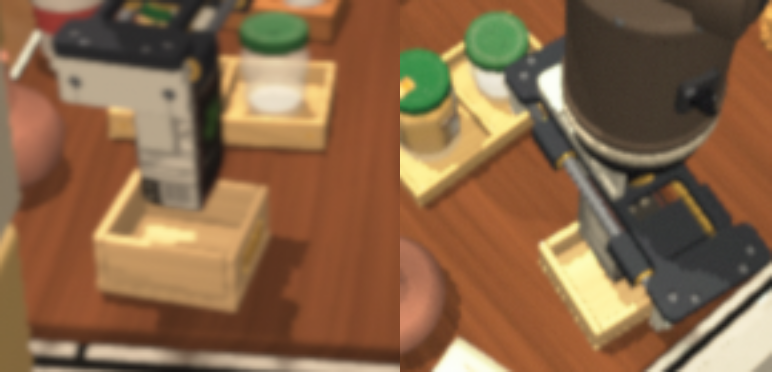

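The packet is over the bin with its faces parallel to the walls (crop (185,190) above the bin at (180,240)), so I lower it.

Emit:
apply_moves(
  motion=[
    {"x": 0, "y": 0, "z": -1.5, "yaw": 0, "hand": 0},
    {"x": 0, "y": 0, "z": -3, "yaw": 0, "hand": 0},
    {"x": 0, "y": 0, "z": -4.2, "yaw": 0, "hand": 0},
    {"x": 0, "y": 0, "z": -5, "yaw": 0, "hand": 0},
    {"x": 0, "y": 0, "z": -5.3, "yaw": 0, "hand": 0},
    {"x": 0, "y": 0, "z": -5.3, "yaw": 0, "hand": 0},
  ],
)

```text
clock: 27.05
position: [0.5945, 0.2351, 0.0694]
ee_rot: [0.226, 3.133, 0.0]
force: [0.6, -0.2, -0.3]
width: 0.61
gripper_force: 20.0
```

Emit:
apply_moves(
  motion=[
    {"x": 0, "y": 0, "z": -0.15, "yaw": 0, "hand": 0},
    {"x": 0, "y": 0, "z": -0.15, "yaw": 0, "hand": 0},
  ],
)

```text
clock: 27.3
position: [0.5947, 0.2351, 0.069]
ee_rot: [0.226, 3.133, 0.001]
force: [-4.2, -2.1, 10.2]
width: 0.61
gripper_force: 20.0
```

Emit:
apply_moves(
  motion=[
    {"x": 0, "y": 0, "z": 0.1, "yaw": 0, "hand": 0.6},
    {"x": 0, "y": 0, "z": 0.1, "yaw": 0, "hand": 0.6},
    {"x": 0, "y": 0, "z": 0.1, "yaw": 0, "hand": 0.6},
    {"x": 0, "y": 0, "z": 4, "yaw": 0, "hand": 0.6},
    {"x": 0, "y": 0, "z": 9, "yaw": 0, "hand": 0.6},
    {"x": 0, "y": 0, "z": 14, "yaw": 0, "hand": 0.6},
    {"x": -5, "y": 0, "z": 18, "yaw": 0, "hand": 0.6},
    {"x": -10, "y": 0, "z": 20, "yaw": 0, "hand": 0.6},
    {"x": -15, "y": 0, "z": 20, "yaw": 0, "hand": 0.6},
    {"x": -15, "y": 0, "z": 20, "yaw": 0, "hand": 0.6},
  ],
)

```text
clock: 28.55
position: [0.4411, 0.2355, 0.2683]
ee_rot: [-0.22, -3.133, -0.001]
force: [0.4, 0.5, 1.3]
width: 0.8
gripper_force: 0.0
```

Run:
```python
from h import *
a=get_image("side")[140:310,170:340];b=get_image("scene")[110:330,150:370]
cv2.imwrite("pics/m3.png",np.hstack([cv2.resize(a,(400,400)),cv2.resize(b,(400,400))]))
```

```text
(no output)
```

View pics/m3.png

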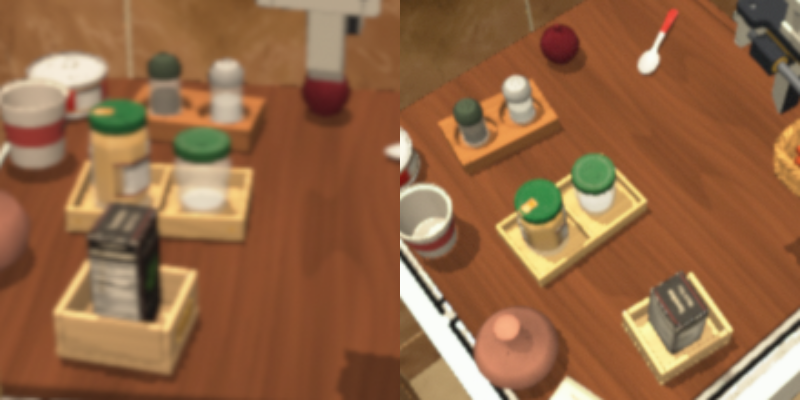

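The last pictures show all five things upright in their holders. The packet is in the bin (crop (678,312)), the jars are at (540,215) and (595,182), and the shakers at (470,122) and (517,98). The onion has not moved.

```bash
python3 -c "
from cell import *;print(sign_off())"
```

```text
the job is handed in; nothing more can be done
None
```

I've handed the job in at about 29 s on the robot's clock: both shakers, both jars (tall far, short near) and the tea packet stand upright in their holders, with the onion untouched.

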